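# Push the brass plate out over the end of the ledge

### The arm

A 6-joint arm with a two-finger parallel gripper is mounted at the origin on the work surface; the furniture and walls round the work are solid. World frame = base frame: x ahead of the robot, y to its left, z up, the work surface at z = 0. Lengths are in m, angles in rad, forces in N, time in s.
With the tool pointing down it reaches from about 0.225 to 0.875 m from the base axis. Payload 3.4 kg.
Tool frame: the origin (TCP) lies at the very end of the fingers, on their centre line; the grasp point (between the pads) lies 19 mm behind it (manip.hold_point_z is the distance from the TCP to the grasp point, in m); z points along the fingers, x is the direction in which the jaws open and shut, and the axes are right-handed (so a half turn about z gives the same grasp; the last joint's range is limited). The gripper opens to 85 mm and grips with 20 to 120 N. Pads are 22 mm wide; open, the fingers measure 114 mm over their backs; the gripper's body (76 mm by 85 mm) begins 54 mm behind the grasp point. The pads swing forward as they close: fully open they stand 13 mm farther back than shut.
Start: joints at [1.194, 0.276, 1.505, -0, 1.361, -0.121], TCP at [0.146, 0.556, 0.231] pointing down, gripper open.
Joint ranges: [-2.89, 2.89], [-0.75, 2.08], [0.22, 2.7], [-1.18, 4.32], [0.11, 2.71], [-2.7, 2.7]. Speed limits (rad/s): [2.57, 2.57, 3.14, 3.14, 3.14, 3.14].

### API

Orientations are given as a unit quaternion [w, x, y, z].
In Python, from rig import telemetry, cams, manip, finder gives the robot as it stands. The module is installed in compiled form; this text tells all that it offers.
- The arm moves only by the tool carry_out, never from a script. Its argument "rows" is a list that holds one entry, the list of rows, each a list of 5 numbers: the gripper's target within -1 to 1 (fully open at 1, half-way at 0, shut at -1), then the shift along the world's x, y, z in cm, then the turn about the world's z in rad. A call has 1 to 12 rows; each row shifts and turns the commanded pose from where the row before left it; what a row does not reach is not made up. A row lasts 1/10 s, in which the tool goes at most 50 mm and 8.59 degrees, less where a joint would pass 70% of its speed; a pose out of reach is approached as far as the arm can. A call with a gripper value outside its range is refused whole. The fingers move at their own pace and stop on an object; "force" is the grip in N (left out, the last holds). Time passes only in rows, so rows that do not move let the fingers close. It gives the time, the measured TCP pose, the force and the opening at its end, in the units of the state.
- telemetry.get_state(): the state, without advancing time (a new reading comes with each control period).
- cams.get_image(name): name is "scene" or "top"; returns a dict with "image" (480x640x3 uint8, red, green, blue), "camera_matrix" (3x3 intrinsics, pixels), "eye" and "attitude" of the camera in the world. Camera axes: x right, y down, z forward; pixel columns grow to the right and rows downward; lengths in m; the calibration is good to about 2 mm. A picture is of the moment at which its call begins. There is no depth.
- manip.sign_off(): hands the job in, once; it reports no verdict.
Trained networks look in a picture, given as the dict that the camera call returned (one of the last four; its "shot" number tells which), for a name from the list of things; names that differ only in an ending like _2 or _b are one class to them, and where a whole thing is asked for, a point or a joint stands for the part that bears it (a point fixed in the world has none). Each returns a list of dicts, best first, with "confidence" (0 to 1); they miss things now and then, are a little off and sometimes report something else, mostly with a low value. They report only what shows in the picture. A call takes as long as a camera call. They do not tell look-alikes from the thing itself.
- finder.boxes_of(picture, thing): "xy" ([column, row] in pixels, amid what is visible of it).
The state is a dict: "clock": time; "qpos": joint angles; "qd": joint speeds; "effort": joint torques, N m; "position": TCP position; "ee_rot": TCP orientation; "contact_force": force on the tool from outside, world axes, zero at the start; "moment": the same for the moment, N m; "width": finger opening in m.
Only numpy, scipy, OpenCV 4.12 (cv2) and the standard library are available. Lean on these libraries where they do the work, as an engineer would, in place of code of your own. Each camera call takes 0.05 s, during which the arm holds its last target.

### The job

Two blank rating plates lie flat on the raised dark wooden ledge. With the fingertips, push the brass-coloured one along the ledge, towards the ledge's end that it already lies nearest to, until it overhangs that end by about 25 mm (roughly a third of its length) so that its edge can be taken hold of later. Leave it lying flat and square with the ledge; do not pinch it, lift it or let it drop, and leave the silver plate and the other things on the bench where they are.

Things in the scene. Friction and masses are not known exactly. Their poses are not given: they have to be found in the camera images.
- ledge: fixed raised ledge: dark brown wooden board 15 mm thick on two dark steel bearers, plain flat top without lips, 110 mm wide (its x), 320 mm long (its y), top 50 mm above the bench. Origin: centre of its underside, on the bench (z = 0). Its y axis runs along its length, to the robot's left within about 20 degrees
- ledge_left_end (a point): middle of the ledge's top edge at its +y (left) end, 160 mm from the ledge's middle, 50 mm above the bench
- ledge_right_end (a point): middle of the ledge's top edge at its -y (right) end, 160 mm from the ledge's middle, 50 mm above the bench
- brass_plate: loose brass-coloured plate with dark frame lines and four dark dots, 70 mm wide (its x) by 80 mm long (its y) by 5 mm thick, about 0.2 kg. Origin: centre of its underside. Lies flat on the ledge near one of its two ends (left or right, it varies) with its long side roughly along the ledge, wholly on the ledge at the start; slides freely under a push of a few newtons. Between the two plates at least 60 mm of the ledge's top is bare at the start
- brass_plate_center (a point): centre of the brass plate, half-way through its thickness
- brass_plate_edge_left (a point): midpoint of the brass plate's short edge at its own +y end (40 mm from its centre, half-way up its thickness)
- brass_plate_edge_right (a point): midpoint of the brass plate's short edge at its own -y end (40 mm from its centre, half-way up its thickness)
- silver_plate: loose silver-grey aluminium plate of the same form and size (70 x 80 x 5 mm, about 0.1 kg), near the other end of the ledge; to be left alone. Origin: centre of its underside
- tape_yellow: bystander: loose roll of yellow tape lying flat, 81 x 84 x 19 mm, on the bench beyond the ledge. Origin: centre of its underside
- cup_ferrules: bystander: loose small blue plastic tub, 71 x 71 x 41 mm, on the bench beyond the ledge. Origin: centre of its underside
Not all that is in view belongs to the job. Leave any red look-alike of the brass_plate alone.

How it is judged:
At the end, for the whole second after the job is handed in: The brass plate lies still and flat, its outer edge 15 to 35 mm beyond the ledge end it began nearest to, within 0.2 rad of the ledge's direction and 30 mm of its middle line (plate centre); the silver plate is within 12 mm of where it began ((y of brass_plate_edge_left in the frame of ledge between 0.175 and 0.195 m or y of brass_plate_edge_right in the frame of ledge between -0.195 and -0.175 m) and angle between the y axis of brass_plate and the y axis of ledge, either way round below 0.2 rad and x of brass_plate_center in the frame of ledge between -0.03 and 0.03 m and z of brass_plate_center in the frame of ledge between 0.049 and 0.056 m and angle between brass_plate's own z axis and vertical below 0.06 rad and linear speed of brass_plate below 0.01 m/s and distance of silver_plate from where it was at the start of the episode below 0.012 m); the robot touches nothing.
It fails at once if the brass plate is lifted (its centre more than 10 mm above where it lies on the ledge) (z of brass_plate_center in the frame of ledge above 0.0625 m).
It fails at once if the brass plate drops off the ledge or is tipped more than 0.3 rad (z of brass_plate_center in the frame of ledge below 0.04 m or angle between brass_plate's own z axis and vertical above 0.3 rad).
It fails at once if the silver plate is moved more than 12 mm (distance of silver_plate from where it was at the start of the episode above 0.012 m).
It fails at once if the yellow tape roll or the blue tub is moved more than 20 mm (distance of any of tape_yellow, cup_ferrules from where it was at the start of the episode above 0.02 m).
It also fails if it takes over 32 s, if anything falls off the work surface, if the arm or the gripper's body presses on something with over 40 N, if the wrist force passes 120 N, or if a joint passes its speed limit or range.

## Working session

There is one attempt and no reset: what is moved stays moved. The work goes in short steps, Python scripts to look and compute and a tool call to move; the robot and the scene stay as the last step left them, time stands still between calls to the robot, and variables do not carry over. Pictures are saved under pics/ and viewed, and the job is handed in when it is done.

Besides the shell and the picture viewer there is one more tool, called after "Request:" as name(argument=value, ...), one argument or row to a line, values as JSON. carry_out: Moves the arm, as the interface text tells. Its arguments: {"type":"object","properties":{"rows":{"type":"array","items":{"type":"array","items":{"type":"array","items":{"type":"number"}}}},"force":{"type":"number"}},"required":["rows"]}

```bash
mkdir -p pics
python3 - <<'E'
from rig import telemetry,cams,manip,finder
import cv2,numpy as np
for n in ("scene","top"):
    p=cams.get_image(n)
    cv2.imwrite(f"pics/{n}0.png",p["image"][:,:,::-1])
    print(n,p["camera_matrix"],p["eye"],p["attitude"])
    for t in ("brass_plate","silver_plate","ledge","tape_yellow","cup_ferrules","brass_plate_edge_left","brass_plate_edge_right"):
        print(t,[(np.round(d["xy"]),round(d["confidence"],2)) for d in finder.boxes_of(p,t)[:3]])
print(telemetry.get_state())
E
```

```text
scene [[538.33244906   0.         331.02179446]
 [  0.         538.33244906 228.37199388]
 [  0.           0.           1.        ]] [1.04139652 1.18872389 0.63795606] [-0.09828777  0.18188208  0.82711897 -0.52262093]
brass_plate [(array([363., 217.]), 0.95), (array([303., 197.]), 0.64)]
silver_plate [(array([399., 250.]), 0.62)]
ledge [(array([399., 238.]), 0.93)]
tape_yellow []
cup_ferrules [(array([291., 231.]), 0.66)]
brass_plate_edge_left [(array([300., 201.]), 0.79), (array([366., 216.]), 0.63)]
brass_plate_edge_right [(array([363., 214.]), 0.8), (array([302., 200.]), 0.64)]
top [[444.31917094   0.         320.29774444]
 [  0.         444.31917094 238.80703778]
 [  0.           0.           1.        ]] [0.37397219 0.08471364 1.11165082] [-0.06766866  0.71076867 -0.6968509   0.06802699]
brass_plate [(array([340., 288.]), 0.76), (array([459., 265.]), 0.7)]
silver_plate [(array([258., 280.]), 0.58), (array([338., 288.]), 0.3)]
ledge [(array([300., 284.]), 0.68), (array([258., 282.]), 0.64)]
tape_yellow [(array([299., 201.]), 0.83)]
cup_ferrules [(array([348., 211.]), 0.6)]
brass_plate_edge_left [(array([461., 266.]), 0.97), (array([336., 286.]), 0.81)]
brass_plate_edge_right [(array([340., 287.]), 0.92), (array([461., 264.]), 0.61)]
{'clock': 0.8, 'qpos': array([ 1.19400459e+00,  2.75871219e-01,  1.50486132e+00, -1.37101450e-05,
        1.36070378e+00, -1.20978309e-01]), 'qd': array([-0.00035447, -0.00031551,  0.00102838,  0.00045004,  0.00141407,
        0.00052089]), 'effort': array([-6.79672539e-04, -4.16580570e+01, -2.46080840e+01,  8.30905879e-05,
       -6.32938804e-05, -1.78464416e-05]), 'position': array([0.14550928, 0.55633353, 0.23135988]), 'ee_rot': array([-3.41915387e-05,  7.91526903e-01,  6.11134319e-01,  7.06103936e-05]), 'contact_force': array([-0.06961856,  0.21203546, -0.08150539]), 'moment': array([-0.00638193, -0.0151127 , -0.00826299]), 'width': 0.08564889028236128}
```

View pics/scene0.png

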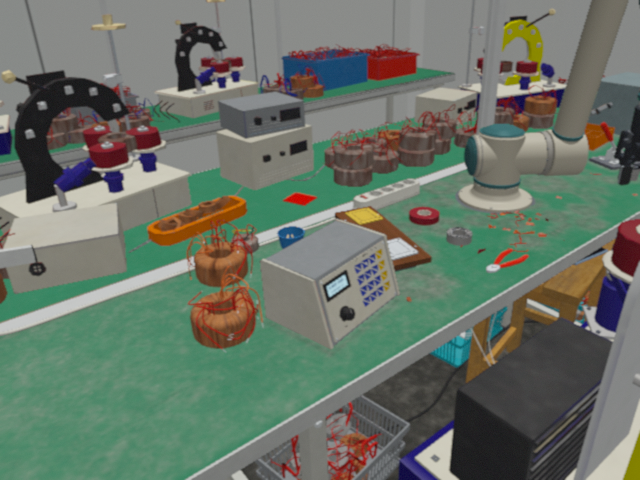

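View pics/top0.png

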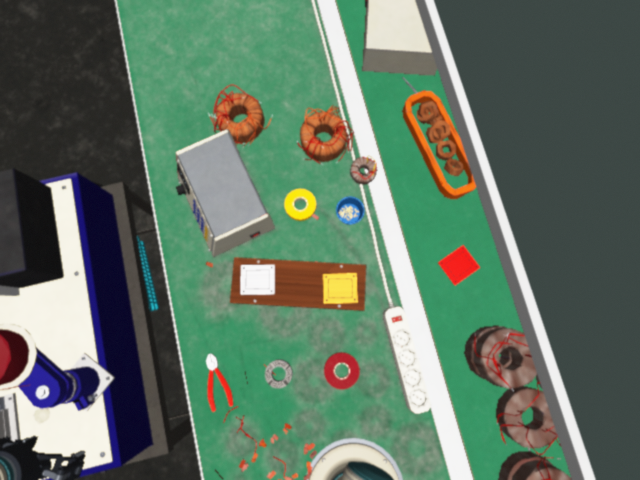

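Top view: there are two brass_plate candidates. The yellow plate with frame lines is on the ledge at (340,288), and the plain red look-alike is on the bench at (460,265). The first fits, being brass-coloured and on the ledge's right (-y) end. The silver plate is at (258,280), the tape at (300,204) and the tub at (349,211). I'll confirm in an enlarged crop and measure.

```bash
cat > h.py <<'E'
from rig import telemetry,cams,manip,finder
import cv2,numpy as np
from scipy.spatial.transform import Rotation as R
def ray(p,uv,z):
    q=p["attitude"];M=R.from_quat([q[1],q[2],q[3],q[0]]).as_matrix()
    uv=np.atleast_2d(uv).astype(float)
    d=np.c_[uv,np.ones(len(uv))]@np.linalg.inv(p["camera_matrix"]).T@M.T
    e=np.array(p["eye"]);s=(z-e[2])/d[:,2]
    return (e+d*s[:,None])[:,:2]
def seg(p,roi,f,z):
    im=cv2.cvtColor(p["image"],cv2.COLOR_RGB2HSV).astype(int)
    m=f(im[...,0],im[...,1],im[...,2]).astype(np.uint8)
    k=np.zeros_like(m);x0,y0,x1,y1=roi;k[y0:y1,x0:x1]=1;m*=k
    c=max(cv2.findContours(m,cv2.RETR_EXTERNAL,cv2.CHAIN_APPROX_NONE)[0],key=cv2.contourArea)
    h=cv2.convexHull(c)[:,0]
    w=ray(p,h,z)
    r=cv2.minAreaRect((w*1000).astype(np.float32))
    return r,cv2.boxPoints(r)
E
python3 - <<'E'
from h import *
p=cams.get_image("top")
print(telemetry.get_state()["clock"])
cv2.imwrite("pics/crop0.png",cv2.resize(p["image"][240:330,210:390,::-1],None,fx=4.4,fy=4.4,interpolation=cv2.INTER_CUBIC))
print("brass",seg(p,(310,260,375,315),lambda h,s,v:(h>18)&(h<32)&(s>120)&(v>150),.055))
print("silver",seg(p,(230,250,290,310),lambda h,s,v:(s<50)&(v>150),.055))
print("ledge",seg(p,(215,245,380,325),lambda h,s,v:((h<34)|(h>160)),.05))
for n,px in dict(tape=(300,204),tub=(349,211)).items(): print(n,ray(p,px,.02))
E
```

```text
0.85
brass (((461.9053039550781, 37.31511306762695), (70.96656036376953, 80.43570709228516), 1.1356388330459595), array([[425.6319   ,  76.821815 ],
       [427.22607  ,  -3.5980954],
       [498.1787   ,  -2.1915894],
       [496.58453  ,  78.228325 ]], dtype=float32))
silver (((478.1671142578125, 234.73519897460938), (69.07766723632812, 81.86898803710938), 1.1381746530532837), array([[442.822  , 274.97556],
       [444.4482 , 193.12271],
       [513.5122 , 194.49484],
       [511.88602, 276.3477 ]], dtype=float32))
ledge (((471.56756591796875, 137.53564453125), (321.201904296875, 111.50730895996094), 88.14586639404297), array([[410.64685 , -21.177307],
       [522.0958  , -24.785126],
       [532.4883  , 296.2486  ],
       [421.0393  , 299.8564  ]], dtype=float32))
tape [[0.67547337 0.13958978]]
tub [[0.65963664 0.01493149]]
```

View pics/crop0.png

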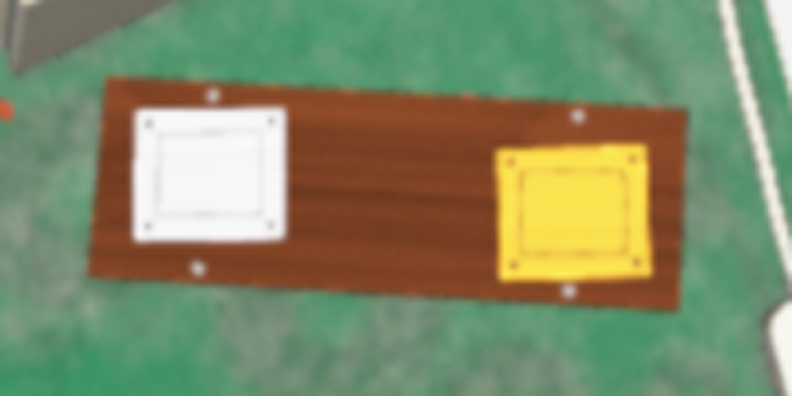

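The crop confirms it: framed brass plate with four dots at the ledge's right end, and the silver plate well to the left. In the ledge frame, the brass centre is at x ≈ -6 mm and y ≈ -100.5 mm, with a yaw error of about 0.05 rad. It needs about 44.5 mm of push along -y. I'll move over the bare gap with the fingers shut and square to the ledge.

Request:
carry_out(
  rows=[
    [[-1,2.66,-3.6,0,-0.112],[-1,2.66,-3.6,0,-0.112],[-1,2.66,-3.6,0,-0.112],[-1,2.66,-3.6,0,-0.112],[-1,2.66,-3.6,0,-0.112],[-1,2.66,-3.6,0,-0.112],[-1,2.66,-3.6,0,-0.112],[-1,2.66,-3.6,0,-0.112],[-1,2.66,-3.6,0,-0.112],[-1,2.66,-3.6,0,-0.112],[-1,2.66,-3.6,0,-0.112],[-1,2.66,-3.6,0,-0.112]],
  ],
)

```text
clock: 2.05
position: [0.4656, 0.1227, 0.2316]
ee_rot: [-0.0, 1.0, -0.017, 0.0]
contact_force: [0.5, 0.6, 0.5]
width: -0.0
```

Request:
carry_out(
  rows=[
    [[-1,0,0,-3,0],[-1,0,0,-3,0],[-1,0,0,-3,0],[-1,0,0,-3,0],[-1,0,0,-2.5,0],[-1,0,0,-1.5,0],[-1,0,0,-1,0],[-1,0,0,-0.6,0],[-1,0,0,-0.3,0],[-1,0,0,0,0],[-1,0,0,0,0]],
  ],
)

```text
clock: 3.15
position: [0.4653, 0.1244, 0.053]
ee_rot: [-0.0, 1.0, -0.014, 0.001]
contact_force: [0.1, -0.4, 0.0]
width: 0.0001
```

Run:
```python
from h import *
p=cams.get_image("scene");s=telemetry.get_state();print(s["clock"],s["position"],s["contact_force"])
cv2.imwrite("pics/s1.png",cv2.resize(p["image"][180:290,280:450,::-1],None,fx=4.5,fy=4.5,interpolation=cv2.INTER_CUBIC))
p=cams.get_image("top")
cv2.imwrite("pics/t1.png",cv2.resize(p["image"][220:340,210:390,::-1],None,fx=4.4,fy=4.4,interpolation=cv2.INTER_CUBIC))
```

```text
3.2 [0.46528291 0.12441173 0.05301158] [0.19592877 0.04530589 0.36229889]
```

View pics/s1.png

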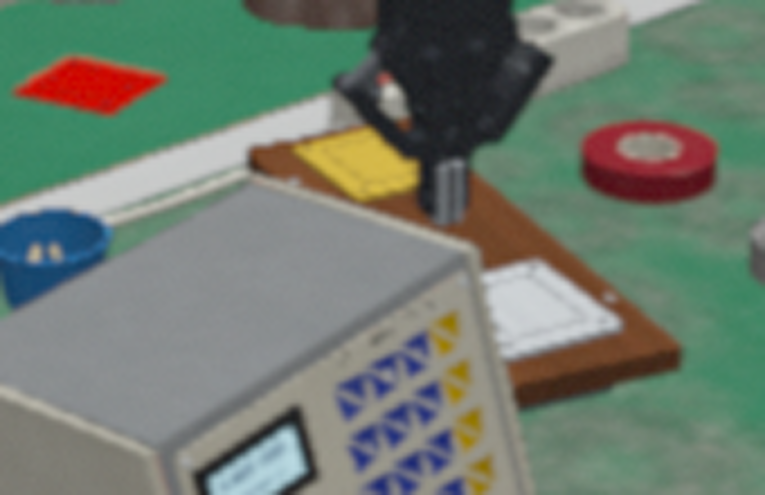

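View pics/t1.png

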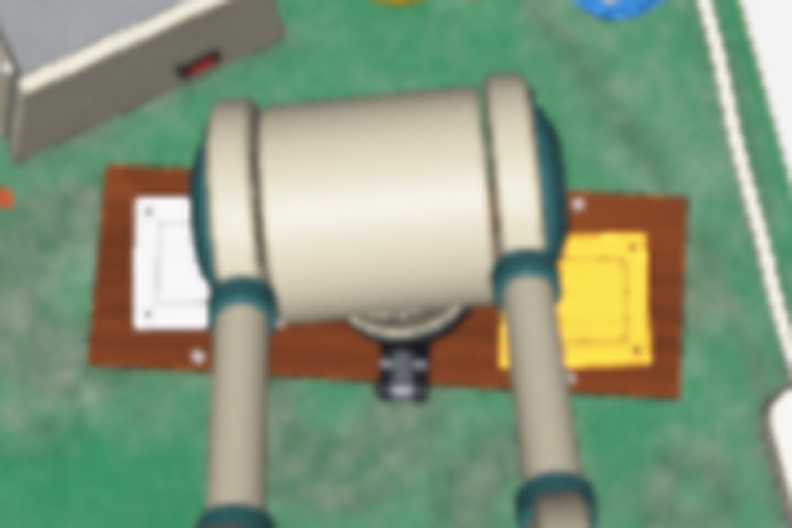

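Scene view: the fingertips (450,200 in the crop) stand in the bare gap between brass and silver, just above the board, touching nothing. I'll lower 1 mm and start pushing.

Request:
carry_out(
  rows=[
    [[-1,-0.03,-1.0,-0.1,0],[-1,-0.03,-1.0,0,0],[-1,-0.03,-0.8,0,0],[-1,-0.01,-0.3,0,0],[-1,-0.01,-0.3,0,0],[-1,-0.01,-0.3,0,0],[-1,-0.01,-0.3,0,0],[-1,-0.01,-0.3,0,0],[-1,-0.01,-0.3,0,0],[-1,-0.01,-0.3,0,0],[-1,-0.01,-0.3,0,0],[-1,0,0,0,0]],
  ],
)

```text
clock: 4.45
position: [0.463, 0.0719, 0.0513]
ee_rot: [0.0, 1.0, -0.015, -0.0]
contact_force: [0.1, 0.9, 0.1]
width: -0.0
```

Run:
```python
from h import *
p=cams.get_image("top");s=telemetry.get_state();print(s["clock"],s["position"],s["contact_force"])
cv2.imwrite("pics/t2.png",cv2.resize(p["image"][220:340,210:390,::-1],None,fx=4.4,fy=4.4,interpolation=cv2.INTER_CUBIC))
p=cams.get_image("scene")
cv2.imwrite("pics/s2.png",cv2.resize(p["image"][180:290,280:450,::-1],None,fx=4.5,fy=4.5,interpolation=cv2.INTER_CUBIC))
```

```text
4.5 [0.46294883 0.07192324 0.0513246 ] [ 0.06719638  0.48277033 -0.62628111]
```

View pics/t2.png

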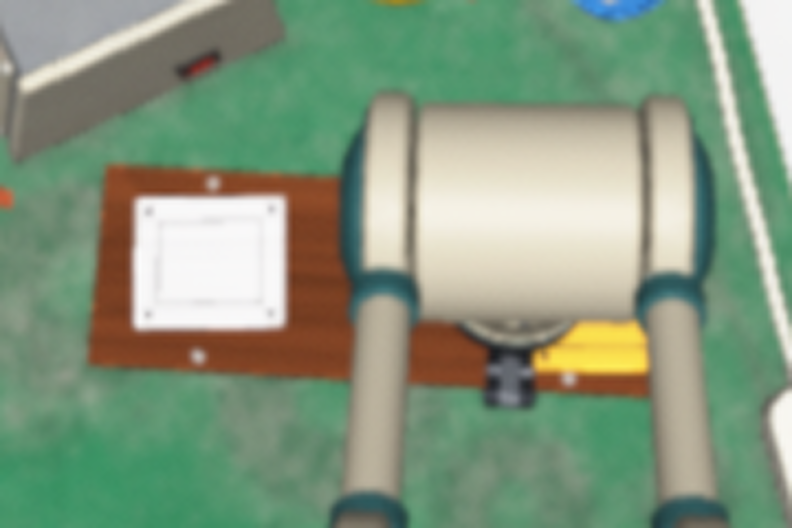

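View pics/s2.png

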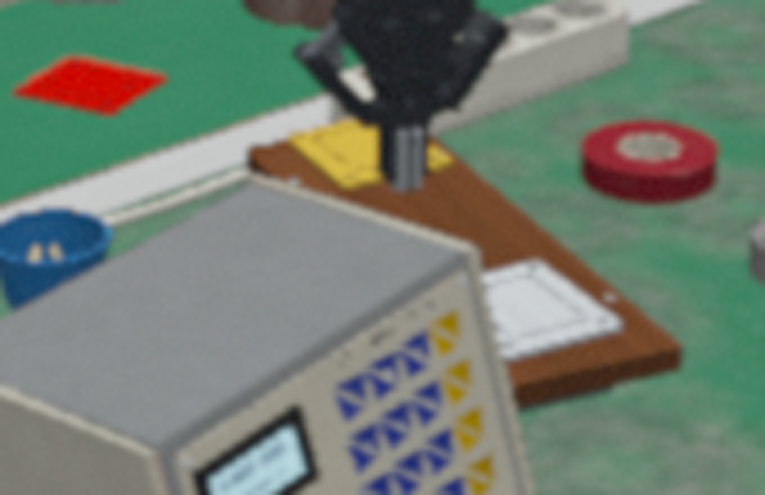

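The plate is sliding and still looks square. I'll push on to just short of the target, then withdraw and measure.

Request:
carry_out(
  rows=[
    [[-1,-0.01,-0.3,0,0],[-1,-0.01,-0.3,0,0],[-1,-0.01,-0.3,0,0],[-1,-0.01,-0.3,0,0],[-1,-0.01,-0.3,0,0],[-1,-0.01,-0.3,0,0],[-1,0,-0.1,0,0],[-1,0,0,0,0],[-1,0.03,1,0,0],[-1,0.03,1,1,0],[-1,0,1,3,0],[-1,0,0,4,0]],
  ],
)

```text
clock: 5.75
position: [0.4615, 0.085, 0.1315]
ee_rot: [-0.0, 1.0, -0.014, -0.002]
contact_force: [1.4, 0.6, 0.3]
width: 0.0001
```

Request:
carry_out(
  rows=[
    [[-1,0,3,2,0],[-1,0,4,0,0],[-1,0,4,0,0],[-1,0,3,0,0],[-1,0,0,0,0]],
  ],
)

```text
clock: 6.25
position: [0.4629, 0.2276, 0.1523]
ee_rot: [-0.001, 1.0, -0.012, 0.001]
contact_force: [0.3, -0.2, 0.2]
width: 0.0002
```

```bash
cat > m.py <<'E'
from h import *
import sys
p=cams.get_image("top");s=telemetry.get_state();print(s["clock"],s["position"],s["contact_force"])
cv2.imwrite(f"pics/t{sys.argv[1]}.png",cv2.resize(p["image"][220:340,210:390,::-1],None,fx=4.4,fy=4.4,interpolation=cv2.INTER_CUBIC))
r,b=seg(p,(310,240,400,325),lambda h,s,v:(h>18)&(h<32)&(s>120)&(v>150),.055)
print(r,b)
c=np.array([471.57,137.54]);y=np.array([.0324,.9995]);x=np.array([.9995,-.0324])
print("ledge frame x,y:",[( (q-c)@x,(q-c)@y) for q in [np.array(r[0])]+list(b)])
E
python3 m.py 3
```

```text
6.3 [0.46260779 0.22559628 0.15195824] [-0.83511799  0.04945067  0.24630671]
((457.3250427246094, 1.155609130859375), (81.5213394165039, 71.87348175048828), 87.75662231445312) [[419.82028  -38.1671  ]
 [491.6387   -40.980537]
 [494.8298    40.478317]
 [423.01138   43.291756]]
ledge frame x,y: [(np.float64(-9.818980532592768), np.float64(-136.7777352894287)), (np.float64(-46.03093315100097), np.float64(-177.29593631329345)), (np.float64(25.842733453613288), np.float64(-177.78105118832397)), (np.float64(26.392972085815437), np.float64(-96.25953426556396)), (np.float64(-45.48069451879883), np.float64(-95.77441939053344))]
```

View pics/t3.png

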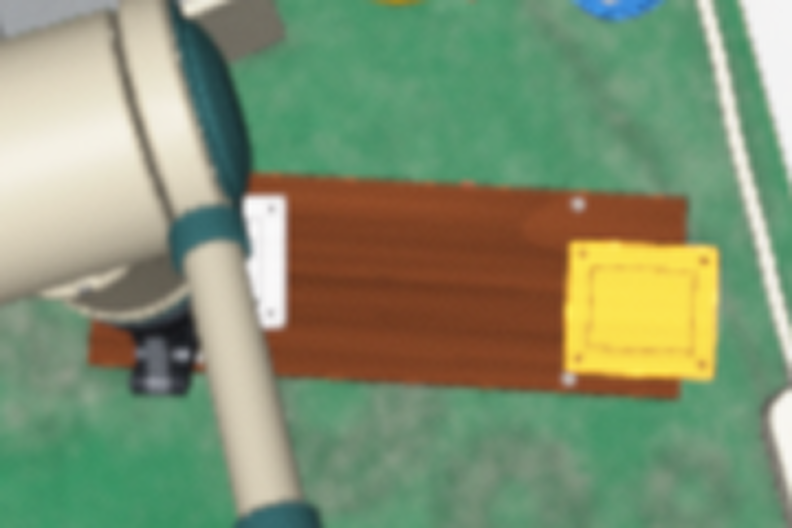

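The plate overhangs about 17 mm and is square (under 0.01 rad), 10 mm off the middle line. It needs about 8 mm more. I'll go back behind it.

Request:
carry_out(
  rows=[
    [[-1,0,-4,0,0],[-1,0,-4,0,0],[-1,0,-3.4,0,0],[-1,-0.2,-2,0,0],[-1,0,0,-3,0],[-1,0,0,-3,0],[-1,0,0,-2,0],[-1,0,0,-1.2,0],[-1,0,0,-0.7,0],[-1,0,0,0,0],[-1,0,0,0,0]],
  ],
)

```text
clock: 7.4
position: [0.4614, 0.0891, 0.0529]
ee_rot: [0.0, 1.0, -0.015, 0.0]
contact_force: [-0.3, 0.4, -0.2]
width: 0.0002
```

Request:
carry_out(
  rows=[
    [[-1,-0.1,-1.0,-0.15,0],[-1,-0.05,-1.0,0,0],[-1,-0.02,-0.6,0,0],[-1,0,-0.3,0,0],[-1,-0.01,-0.3,0,0],[-1,-0.01,-0.3,0,0],[-1,-0.01,-0.3,0,0],[-1,-0.01,-0.3,0,0],[-1,0,-0.2,0,0],[-1,0,-0.1,0,0],[-1,0,0,0,0],[-1,0,0,0,0]],
  ],
)

```text
clock: 8.6
position: [0.4589, 0.0452, 0.0508]
ee_rot: [0.0, 1.0, -0.014, 0.0]
contact_force: [0.4, 0.7, 0.4]
width: -0.0003
```

Request:
carry_out(
  rows=[
    [[-1,0.03,1,0,0],[-1,0.03,1,1,0],[-1,0,1,3,0],[-1,0,0,4,0],[-1,0,3,2,0],[-1,0,4,0,0],[-1,0,4,0,0],[-1,0,4,0,0],[-1,0,0,0,0],[-1,0,0,0,0]],
  ],
)

```text
clock: 9.6
position: [0.4589, 0.2265, 0.1512]
ee_rot: [0.0, 1.0, -0.013, 0.0]
contact_force: [0.4, 0.7, -0.2]
width: -0.0001
```

```bash
python3 m.py 4
```

```text
9.65 [0.45895951 0.22551527 0.15106407] [ 0.10075858 -1.34910813  0.72021322]
((457.1658020019531, -6.503185272216797), (80.99529266357422, 72.1546401977539), 87.75642395019531) [[419.53076  -45.55744 ]
 [491.63007  -48.382133]
 [494.80084   32.55107 ]
 [422.70154   35.375763]]
ledge frame x,y: [(np.float64(-9.729996696228023), np.float64(-144.43785969471742)), (np.float64(-46.08086155065918), np.float64(-184.69196431088258)), (np.float64(26.073913009887704), np.float64(-185.17922628140258)), (np.float64(26.620868158203134), np.float64(-104.18375507855224)), (np.float64(-45.533906402343746), np.float64(-103.69649310803223))]
```

View pics/t4.png

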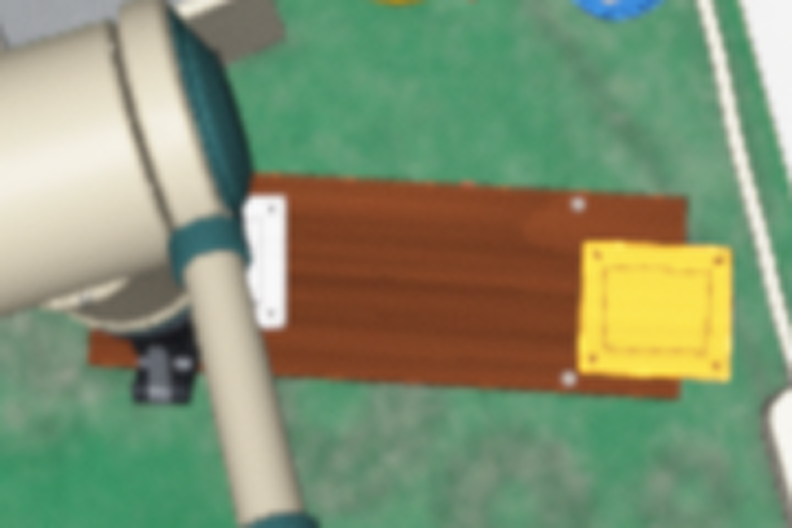

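The brass plate overhangs the right end by about 24.5 mm, square with the ledge. The silver plate's visible inner edge (crop column 287) hasn't shifted. The gripper is clear at z ≈ 0.15 m, so I'm handing in.

```bash
python3 -c "
from rig import manip
print(manip.sign_off())"
```

```text
the job is handed in; nothing more can be done
None
```

I pushed the brass plate along the ledge with shut fingertips, in two strokes, until it overhung the right (-y) end. Then I drew the arm clear and handed the job in at about 9.7 s. No verdict was reported.

The last top-view measurement, taken just before handing in:

| Check | Measured | Required |
|---|---|---|
| Overhang beyond the right end | about 24.5 mm | 15 to 35 mm |
| Offset from the ledge's middle line | about 10 mm | within 30 mm |
| Angle to the ledge | under 0.01 rad | below 0.2 rad |

- **Touching nothing:** the gripper was about 0.15 m up and well away, and the wrist force read only noise.
- **Silver plate:** its visible inner edge had not moved; the arm hid the rest of it in the last picture.
- **Tape and tub:** I did not measure them again at the end; the arm never went near them.
- **Still and flat:** I judged this only by the top-view picture, with no separate tilt measurement and no final scene-camera check.

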